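# Slide the caddy stop into its notch

### The arm

A 7-joint arm with a two-finger parallel gripper is mounted at the origin on the work surface. World frame = base frame: x ahead of the robot, y to its left, z up, the work surface at z = 0. Lengths are in m, angles in rad, forces in N, time in s.
With the tool pointing down it reaches from about 0.375 to 0.925 m from the base axis. Payload 3.1 kg.
Tool frame: the origin (TCP) lies between the finger pads; the fingertips stand 14 mm ahead of it and the grasp point (between the pads) lies 5 mm behind it (ctrl.tip_extent is the distance from the TCP to the fingertips, in m); x points along the fingers, y is the direction in which the jaws open and shut, and the axes are right-handed (so a half turn about x gives the same grasp; the last joint's range is limited). The gripper opens to 85 mm and grips with 20 to 120 N. Pads are 22 mm wide; open, the fingers measure 114 mm over their backs; the gripper's body (76 mm by 85 mm) begins 54 mm behind the grasp point. The pads swing forward as they close: fully open they stand 13 mm farther back than shut.
Start: joints at [-1.407, 0.383, 0.044, 1.598, -0.018, 1.161, -0.05], TCP at [0.168, 0.628, 0.245] pointing down, gripper open.
Joint ranges: [-2.61, 2.61], [-0.41, 2.15], [-1.48, 1.57], [0, 2.5], [-1.57, 4.71], [0.05, 1.97], [-2.85, 2.85]. Speed limits (rad/s): [2.79, 2.79, 3.14, 3.14, 3.14, 3.14, 3.14].

### API

Orientations are given as a rotation vector (axis times angle).
In Python, from plant import ctrl, snapshot, camera_model gives the robot as it stands.
- The arm moves only by the shell command python3 -m crank 'ROWS' [FORCE]. ROWS is JSON, a list of rows, each an object of numbers: "dx", "dy", "dz": the shift along the world's x, y, z in mm; "rx", "ry", "rz": the turn, a rotation vector about the world's x, y, z in rad; "jaw": the opening, from 0 (shut) to 1 (fully open). In form: [{"dx": .., "dy": .., "dz": .., "rx": .., "ry": .., "rz": .., "jaw": ..}, ...]. A call has 1 to 5 rows; each row shifts and turns the commanded pose from where the row before left it; what a row does not reach is not made up. A row lasts 1/10 s, in which the tool goes at most 50 mm and 8.59 degrees, less where a joint would pass 70% of its speed; a pose out of reach is approached as far as the arm can. A call with a gripper value outside its range is refused whole. The fingers move at their own pace and stop on an object; FORCE is the grip in N (left out, the last holds). Time passes only in rows, so rows that do not move let the fingers close. It gives the time, the measured TCP pose, the force and the opening at its end, in the units of the state.
- ctrl.observe(): the state, without advancing time (a new reading comes with each control period).
- snapshot(name): name is "scene" or "top" or "wrist"; returns the picture (400x640x3 uint8, red, green, blue); there is no depth.
- camera_model(name): a dict with "fx", "fy", "cx", "cy" (pixels), "distortion" ([k1, k2, p1, p2, k3] as OpenCV has them; the pictures are not rectified), "R" (3x3) and "t" (3): a world point X has camera coordinates R X + t. Camera axes: x right, y down, z forward; pixel columns grow to the right and rows downward; lengths in m; the calibration is good to about 2 mm. A picture is of the moment at which its call begins: read the wrist's pose just before it. camera_model takes no time and is no camera call; for the wrist camera it gives the pose at the moment of the call.
- ctrl.finish_job(): hands the job in, once; it reports no verdict.
The state is a dict: "t": time; "joint_positions": joint angles; "qd": joint speeds; "joint_torque": joint torques, N m; "tcp_pos": TCP position; "eef_rot": TCP orientation; "force": force on the tool from outside, world axes, zero at the start; "torque": the same for the moment, N m; "finger_gap": opening from 0.0 (shut) to 1.0 (fully open).
Only numpy, scipy, OpenCV 4.12 (cv2) and the standard library are available. Lean on these libraries where they do the work, as an engineer would, in place of code of your own. Each camera call takes 0.05 s, during which the arm holds its last target. There are 200 camera calls.

### The job

Secure the nest of bowls in the wooden caddy: with the fingertips, push the thumb tab of the sliding stop so that the stop runs along its rail towards the bowls, until you feel it drop into its notch, and leave it sitting there, without driving it on past the notch. Push only - do not pinch the tab - and leave the bowls and the other tableware standing where they are.

Things in the scene. Friction and masses are not known exactly. Their poses are not given: they have to be found in the camera images.
- caddy: Fixed beech board 150 mm wide (its x), 400 mm long (its y), top face 20 mm above the table; origin at the centre of its underside. A steel rail 26 mm wide, top 30 mm above the table, runs along its y axis from y = -195 to +49 mm. A fixed cheek, 85 mm high above the table, stands at the +y end. The sliding stop moves along the caddy's +y towards the bowls between the cheeks.
- notch (a point): Centre of the notch, a 10 mm wide gap across the rail, at the rail's top face (30 mm above the table, 24 mm to +y of the caddy's origin). The spring ball under the stop's cheek falls into it.
- stop (a joint): Sliding stop, m along the caddy's +y: 0 = seated in the notch, negative = short of it (starts -0.11 to -0.055), travel -0.125 to +0.016. Slides at about 4 N. At about -0.005 a spring ball begins to fall into the notch and draws the stop to 0 (push force dips to nothing); forcing it on out of the notch takes about 19 N.
- cheek (a point): Middle of the stop's front (+y) face, 58 mm above the table. The stop is a beech carriage: a sled 50 mm wide, 90 mm long, top 45 mm above the table, with this 130 mm wide cheek (top 85 mm above the table) at its front and the thumb tab at its rear. In the notch the cheek stands about 15 mm short of the bowls' rims.
- thumb_tab (a point): Upright tab at the rear of the sliding stop, beech, 60 mm wide (its x), 10 mm thick (its y), 40 mm high; moves with the stop. This point is the centre of its underside, 45 mm above the table (top edge at 85 mm); axes parallel to the caddy's. Its rear face, pushed towards +y, is at its y = -5 mm. Behind it are only the rail (30 mm high) and the board.
- bowl0: Lowest of three nested white porcelain bowls, 120 mm across the rim, 50 mm high, standing on the caddy board (20 mm); origin at the centre of its foot. Loose, 0.2 kg each.
- bowl1: Middle bowl of the nest, like the lowest and 14 mm higher.
- bowl2: Top bowl of the nest, like the lowest and 28 mm higher; its rim is about 98 mm above the table.
- mill: Empty grey plastic pepper mill with twist cap, 54 mm across, 140 mm high, standing loose 125 to 150 mm from the caddy's centre line on its +x side; origin at the centre of its foot. Not to be moved.
- tumbler: Clear glass tumbler, 74 mm across, 100 mm high, loose; origin at the centre of its foot. Not to be moved.
- plate: Grey stoneware dinner plate, 260 mm across, 24 mm high, loose; origin at the centre of its underside. Not to be moved.
Mind the look-alikes: they are no part of the job. What is shaped like the bowl2 but black or purple is not meant.

How it is judged:
On the way:
1. the fingers push on the thumb tab while the stop is still well short of the notch (contact force between the fingers and stop above 0.3 N and value of joint stop below -0.015 m), for 0.05 s.
At the end, for the whole second after the job is handed in: the stop sits at rest in its notch (within 3 mm), and the bowls, mill, tumbler and plate stand where they were, to 12 mm (value of joint stop between -0.003 and 0.003 m and velocity of joint stop between -0.005 and 0.005 m/s and distance of each of bowl0, bowl1, bowl2, mill, tumbler, plate from where it was at the start of the episode below 0.012 m and angle between each of bowl0, bowl1, bowl2, mill, tumbler, plate's own z axis and vertical below 0.1 rad); the robot touches nothing.
It fails at once if the stop is driven more than 8 mm past the notch (value of joint stop above 0.008 m).
It fails at once if the thumb tab is pinched: taken between the fingers (y of the grasp point in the frame of thumb_tab between -0.007 and 0.007 m and x of the grasp point in the frame of thumb_tab between -0.045 and 0.045 m and z of the grasp point in the frame of thumb_tab below 0.044 m and contact force between the fingers and stop above 0.5 N).
It fails at once if a bowl or another piece of tableware is moved, lifted or knocked over (distance of any of bowl0, bowl1, bowl2, mill, tumbler, plate from where it was at the start of the episode above 0.02 m).
It also fails if it takes over 40 s, if anything falls off the work surface, if the arm or the gripper's body presses on something with over 40 N, if the wrist force passes 120 N, or if a joint passes its speed limit or range.

## Working session

There is one attempt and no reset: what is moved stays moved. The work goes in short steps, Python scripts to look and compute and a shell command to move; the robot and the scene stay as the last step left them, time stands still between calls to the robot, and variables do not carry over. Pictures are saved under pics/ and viewed, about 8 in all and at most 12, crops included, and the job is handed in when it is done.

```bash
mkdir -p pics; cat > h.py <<'E'
import numpy as np, cv2
from plant import ctrl, snapshot, camera_model
def ray(m,uv,z):
    K=np.array([[m['fx'],0,m['cx']],[0,m['fy'],m['cy']],[0,0,1]]);R=np.array(m['R']);t=np.array(m['t'])
    p=cv2.undistortPoints(np.array(uv,float).reshape(-1,1,2),K,np.array(m['distortion'])).reshape(-1,2)
    d=np.c_[p,np.ones(len(p))]@R; c=-R.T@t
    return c+d*((z-c[2])/d[:,2])[:,None]
def proj(m,X):
    K=np.array([[m['fx'],0,m['cx']],[0,m['fy'],m['cy']],[0,0,1]])
    return cv2.projectPoints(np.array(X,float).reshape(-1,1,3),cv2.Rodrigues(np.array(m['R']))[0],np.array(m['t']),K,np.array(m['distortion']))[0].reshape(-1,2)
E
python3 - <<'E'
from h import *
s=ctrl.observe();print(s['t'],s['tcp_pos'],s['eef_rot'],s['force'],s['finger_gap'],ctrl.tip_extent)
for n in ['top','scene']:
    im=snapshot(n);cv2.imwrite(f'pics/{n}0.png',im[:,:,::-1]);m=camera_model(n);print(n,m['fx'],-np.array(m['R']).T@m['t'])
E
```

```text
0.0 [0.16797319 0.6269731  0.24387059] [ 0.20333465  1.56122625 -0.20751686] [0.34281231 0.4726983  1.62367387] 1.0018593697319433 0.014
top 387.9386704414372 [0.30444603 0.04659669 1.08086768]
scene 456.19612172158656 [ 1.45611662 -0.43195472  0.75341743]
```

View pics/top0.png

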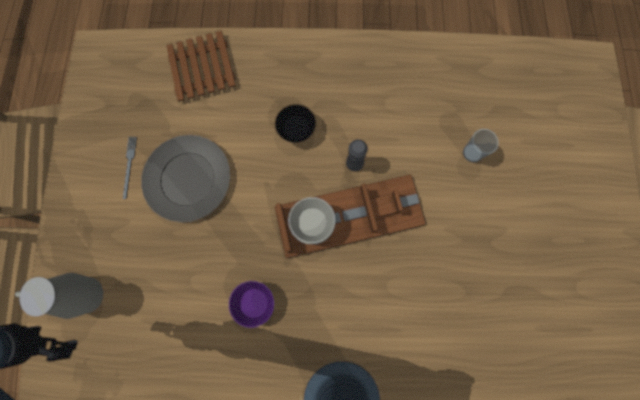

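View pics/scene0.png

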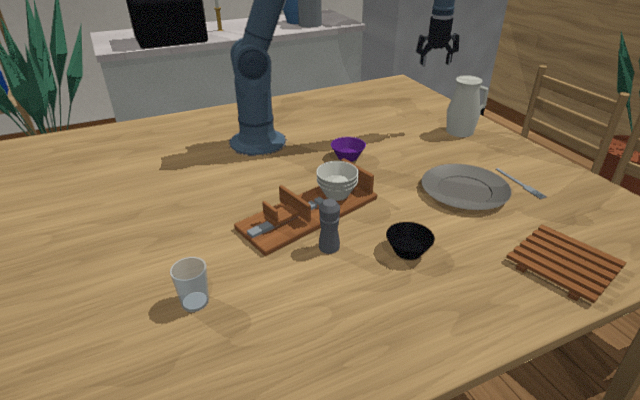

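The top view shows the caddy at about (350,216) with the white nest at (312,220). The stop's cheek is near (369,208), its thumb tab near (397,202), and the mill is at (357,154). There are three bowl candidates: black (295,123), purple (252,304) and white (312,220). The white one is meant, because it stands on the caddy. I'll confirm that in an enlarged crop and measure the caddy.

```bash
python3 - <<'E'
from h import *
im=cv2.imread('pics/top0.png');m=camera_model('top')
c=im[140:270,265:435];c=cv2.resize(c,None,fx=4.5,fy=4.5,interpolation=cv2.INTER_CUBIC)
cv2.imwrite('pics/crop0.png',np.clip(c*1.6,0,255).astype('uint8'))
hsv=cv2.cvtColor(im,cv2.COLOR_BGR2HSV)
mk=(((hsv[...,0]<=10)|(hsv[...,0]>172))&(hsv[...,1]>120)).astype('uint8')*255
mk[:165]=0;mk[270:]=0;mk[:,:265]=0;mk[:,435:]=0
n,l,st,_=cv2.connectedComponentsWithStats(mk);print(st[1:][st[1:,4]>20])
print(im[192,385],hsv[192,385],hsv[240,280],hsv[230,420])
E
```

```text
[]
[ 55  79 115] [ 12 133 115] [ 15 103 106] [ 17 104 137]
```

View pics/crop0.png

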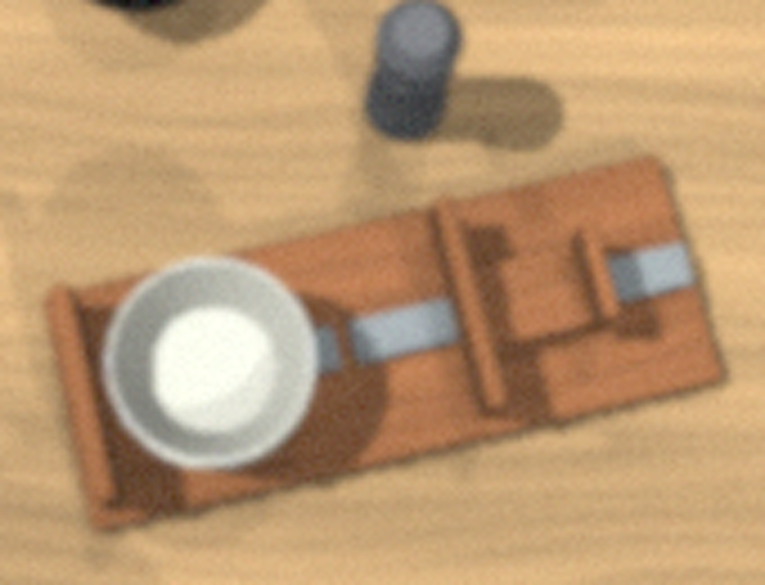

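The crop confirms it: white nest at the +y cheek, notch gap at crop (346,337), stop cheek, and tab top from (585,232) to (610,318), so the caddy's +y points left in the image. Now the metric positions.

```bash
python3 - <<'E'
from h import *
m=camera_model('top')
P=lambda uv,z: ray(m,np.array(uv,float)/4.5+[265-.39,140-.39],z)
b=P([[660,158],[725,380]],.02);print('board rear corners',b.round(4),np.linalg.norm(b[0]-b[1]))
bl=P([[105,529]],.02)[0];print('front corner',bl.round(4),np.linalg.norm(bl-b[1]))
d=bl-b[1];d=d[:2]/np.linalg.norm(d[:2]);print('yaxis',d,'ang',np.degrees(np.arctan2(d[1],d[0])))
r=P([[668,270],[400,330]],.03);e=r[1]-r[0];print('rail dir',np.degrees(np.arctan2(e[1],e[0])))
n=P([[346,337]],.03)[0];print('notch',n.round(4))
o1=b.mean(0)[:2]+.2*d;print('origin from rear',o1.round(4),'from notch',(n[:2]-.024*d).round(4))
x=np.array([d[1],-d[0]])
t=P([[588,232],[608,320]],.085);print('tab top ends',t.round(4),np.linalg.norm(t[0]-t[1]))
for q in t: print('tab in caddy frame',(q[:2]-o1)@x,(q[:2]-o1)@d)
tt=P([[576,236],[596,320],[447,205],[495,408],[437,210],[485,410]],.085)
for q in tt: print('edges xy',((q[:2]-o1)@x).round(4),((q[:2]-o1)@d).round(4))
mi=P([[420,35]],.14)[0];print('mill',mi.round(4),(mi[:2]-o1)@x,(mi[:2]-o1)@d)
bw=P([[211,362]],.098)[0];print('bowl',bw.round(4),(bw[:2]-o1)@x,(bw[:2]-o1)@d)
s=ctrl.observe();print(cv2.Rodrigues(np.array(s['eef_rot']))[0].round(3))
E
```

```text
board rear corners [[ 0.612  -0.1898  0.02  ]
 [ 0.4708 -0.2268  0.02  ]] 0.14599502775317458
front corner [0.372  0.1516 0.02  ] 0.39107849637051223
yaxis [-0.25262449  0.9675644 ] ang 104.63287026685182
rail dir 103.93342096759767
notch [0.4912 0.0079 0.03  ]
origin from rear [ 0.4909 -0.0148] from notch [ 0.4972 -0.0153]
tab top ends [[ 0.547  -0.1316  0.085 ]
 [ 0.4946 -0.1424  0.085 ]] 0.05352457299620969
tab in caddy frame 0.024789938549791512 -0.1271352160092549
tab in caddy frame -0.02866575258324091 -0.12442062581616523
edges xy 0.0241 -0.1196
edges xy -0.027 -0.1176
edges xy 0.0598 -0.0504
edges xy -0.0631 -0.0471
edges xy 0.0583 -0.0439
edges xy -0.0629 -0.0412
mill [ 0.6468 -0.0279  0.14  ] 0.14753218582061592 -0.05203785213728829
bowl [0.463  0.0872 0.098 ] -0.0012329259930831454 0.10572712360639885
[[-0.001  0.259  0.966]
 [-0.002  0.966 -0.259]
 [-1.    -0.002  0.   ]]
```

Caddy axis +y ≈ (-0.247, 0.969). The tab's rear face is at caddy y ≈ -0.127 and the stop is at ≈ -0.073. The plan is to shut the jaws, turn the tool about -60° so both fingers push side by side, go behind the tab at about (0.533,-0.178), and push along +y.

```bash

python3 -m crank '[{"dx":28,"dy":-30,"rz":-0.106,"jaw":0},{"dx":28,"dy":-30,"rz":-0.106,"jaw":0},{"dx":28,"dy":-30,"rz":-0.106,"jaw":0},{"dx":28,"dy":-30,"rz":-0.106,"jaw":0},{"dx":28,"dy":-30,"rz":-0.106,"jaw":0}]' 40
python3 -m crank '[{"dx":28,"dy":-30,"rz":-0.106,"jaw":0},{"dx":28,"dy":-30,"rz":-0.106,"jaw":0},{"dx":28,"dy":-30,"rz":-0.106,"jaw":0},{"dx":28,"dy":-30,"rz":-0.106,"jaw":0},{"dx":28,"dy":-30,"rz":-0.106,"jaw":0}]'
python3 -m crank '[{"dx":7,"dy":-42,"jaw":0},{"dx":7,"dy":-42,"jaw":0},{"dx":7,"dy":-42,"jaw":0},{"dx":7,"dy":-42,"jaw":0},{"dx":7,"dy":-42,"jaw":0}]'
python3 -m crank '[{"dx":7,"dy":-42,"jaw":0},{"dx":7,"dy":-42,"jaw":0},{"dx":7,"dy":-42,"jaw":0},{"dx":7,"dy":-42,"jaw":0},{"jaw":0}]'
```

```text
invalid input at $[0]: expected keys dx, dy, dz, rx, ry, rz, jaw
invalid input at $[0]: expected keys dx, dy, dz, rx, ry, rz, jaw
invalid input at $[0]: expected keys dx, dy, dz, rx, ry, rz, jaw
invalid input at $[0]: expected keys dx, dy, dz, rx, ry, rz, jaw
```

All keys are required in every row.

```bash

python3 -m crank '[{"dx":28,"dy":-30,"dz":0,"rx":0,"ry":0,"rz":-0.106,"jaw":0},{"dx":28,"dy":-30,"dz":0,"rx":0,"ry":0,"rz":-0.106,"jaw":0},{"dx":28,"dy":-30,"dz":0,"rx":0,"ry":0,"rz":-0.106,"jaw":0},{"dx":28,"dy":-30,"dz":0,"rx":0,"ry":0,"rz":-0.106,"jaw":0},{"dx":28,"dy":-30,"dz":0,"rx":0,"ry":0,"rz":-0.106,"jaw":0}]' 40
python3 -m crank '[{"dx":28,"dy":-30,"dz":0,"rx":0,"ry":0,"rz":-0.106,"jaw":0},{"dx":28,"dy":-30,"dz":0,"rx":0,"ry":0,"rz":-0.106,"jaw":0},{"dx":28,"dy":-30,"dz":0,"rx":0,"ry":0,"rz":-0.106,"jaw":0},{"dx":28,"dy":-30,"dz":0,"rx":0,"ry":0,"rz":-0.106,"jaw":0},{"dx":28,"dy":-30,"dz":0,"rx":0,"ry":0,"rz":-0.106,"jaw":0}]'
```

```text
t: 0.6
tcp_pos: [0.3089, 0.4761, 0.2447]
eef_rot: [0.621, 1.48, -0.623]
force: [0.3, 0.2, 0.9]
finger_gap: 0.144
t: 1.1
tcp_pos: [0.4488, 0.3262, 0.2449]
eef_rot: [1.026, 1.315, -1.028]
force: [1.4, 0.2, 0.8]
finger_gap: -0.004
```

```bash

python3 -m crank '[{"dx":7,"dy":-42,"dz":0,"rx":0,"ry":0,"rz":0,"jaw":0},{"dx":7,"dy":-42,"dz":0,"rx":0,"ry":0,"rz":0,"jaw":0},{"dx":7,"dy":-42,"dz":0,"rx":0,"ry":0,"rz":0,"jaw":0},{"dx":7,"dy":-42,"dz":0,"rx":0,"ry":0,"rz":0,"jaw":0},{"dx":7,"dy":-42,"dz":0,"rx":0,"ry":0,"rz":0,"jaw":0}]'
python3 -m crank '[{"dx":7,"dy":-42,"dz":0,"rx":0,"ry":0,"rz":0,"jaw":0},{"dx":7,"dy":-42,"dz":0,"rx":0,"ry":0,"rz":0,"jaw":0},{"dx":7,"dy":-42,"dz":0,"rx":0,"ry":0,"rz":0,"jaw":0},{"dx":7,"dy":-42,"dz":0,"rx":0,"ry":0,"rz":0,"jaw":0},{"dx":7,"dy":-42,"dz":0,"rx":0,"ry":0,"rz":0,"jaw":0}]'
python3 -m crank '[{"dx":7,"dy":-42,"dz":0,"rx":0,"ry":0,"rz":0,"jaw":0},{"dx":7,"dy":-42,"dz":0,"rx":0,"ry":0,"rz":0,"jaw":0},{"dx":0,"dy":0,"dz":0,"rx":0,"ry":0,"rz":0,"jaw":0},{"dx":0,"dy":0,"dz":0,"rx":0,"ry":0,"rz":0,"jaw":0}]'
python3 - <<'E'
from h import *
s=ctrl.observe();print(s['tcp_pos'],s['force']);print(cv2.Rodrigues(np.array(s['eef_rot']))[0].round(3))
m=camera_model('wrist');im=snapshot('wrist')[:,:,::-1].copy()
for X in [s['tcp_pos'],(.521,-.137,.085)]:
    p=proj(m,[X])[0];print(p)
cv2.imwrite('pics/w1.png',im)
E
```

```text
t: 1.6
tcp_pos: [0.4828, 0.116, 0.2449]
eef_rot: [1.023, 1.317, -1.024]
force: [0.4, -0.3, 0.6]
finger_gap: 0.003
t: 2.1
tcp_pos: [0.5178, -0.0936, 0.245]
eef_rot: [1.024, 1.318, -1.023]
force: [0.8, 0.2, 0.0]
finger_gap: 0.001
t: 2.5
tcp_pos: [0.5315, -0.1775, 0.2448]
eef_rot: [1.026, 1.316, -1.027]
force: [0.8, 0.2, 0.6]
finger_gap: -0.004
[ 0.5314797  -0.17753885  0.24481256] [0.78229498 0.24842    0.58672008]
[[-0.001  0.97   0.243]
 [-0.     0.243 -0.97 ]
 [-1.    -0.001 -0.   ]]
[321.17678555 272.23872965]
[320.80823032 144.78604217]
```

View pics/w1.png

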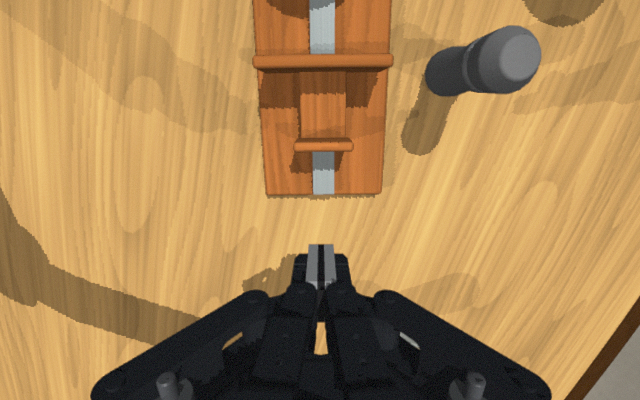

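The wrist view shows the tool square to the caddy: tab at (324,146), fingers at (321,265), mill well clear at (505,60). Lowering behind the tab.

```bash

python3 - <<'E'
from h import *
m=camera_model('wrist');s=ctrl.observe();d=np.array([-.243,.97]);x=np.array([.97,.243])
for uv,z in [([324,142],.085),([324,151],.085),([295,146],.085),([353,146],.085),([324,194],.03),([323,56],.085)]:
    X=ray(m,[uv],z)[0];q=X[:2]-s['tcp_pos'][:2];print(uv,X.round(4),'x,y rel tcp',(q@x).round(4),(q@d).round(4))
E
python3 -m crank '[{"dx":0,"dy":0,"dz":-43,"rx":0,"ry":0,"rz":0,"jaw":0},{"dx":0,"dy":0,"dz":-43,"rx":0,"ry":0,"rz":0,"jaw":0},{"dx":0,"dy":0,"dz":-43,"rx":0,"ry":0,"rz":0,"jaw":0},{"dx":0,"dy":0,"dz":-43,"rx":0,"ry":0,"rz":0,"jaw":0},{"dx":0,"dy":0,"dz":0,"rx":0,"ry":0,"rz":0,"jaw":0}]'
```

```text
[324, 142] [ 0.5236 -0.1314  0.085 ] x,y rel tcp 0.0027 0.0448
[324, 151] [ 0.5258 -0.1401  0.085 ] x,y rel tcp 0.0028 0.0359
[295, 146] [ 0.4967 -0.1423  0.085 ] x,y rel tcp -0.026 0.0408
[353, 146] [ 0.5524 -0.1282  0.085 ] x,y rel tcp 0.0315 0.041
[324, 194] [ 0.5419 -0.2007  0.03  ] x,y rel tcp 0.0037 -0.0269
[323, 56] [ 0.5033 -0.0563  0.085 ] x,y rel tcp 0.0014 0.1226
t: 3.05
tcp_pos: [0.5268, -0.1711, 0.0671]
eef_rot: [1.018, 1.333, -1.027]
force: [-1.7, -0.5, -0.0]
finger_gap: -0.003
```

```bash

python3 -m crank '[{"dx":0,"dy":0,"dz":0,"rx":0,"ry":0,"rz":0,"jaw":0},{"dx":0,"dy":0,"dz":0,"rx":0,"ry":0,"rz":0,"jaw":0}]'
python3 -c "
from h import *
s=ctrl.observe();print(cv2.Rodrigues(np.array(s['eef_rot']))[0].round(3),s['force'],s['qd'].round(3))"
```

```text
t: 3.25
tcp_pos: [0.5344, -0.176, 0.0758]
eef_rot: [1.024, 1.313, -1.02]
force: [0.1, -0.8, -0.5]
finger_gap: -0.002
[[ 0.004  0.969  0.248]
 [-0.     0.248 -0.969]
 [-1.     0.004  0.001]] [ 0.05011762 -0.78848662 -0.47486976] [ 0.004 -0.016  0.011 -0.011 -0.003 -0.003  0.004]
```

```bash

python3 -m crank '[{"dx":-2.5,"dy":9.7,"dz":0,"rx":0,"ry":0,"rz":0,"jaw":0},{"dx":-2.5,"dy":9.7,"dz":0,"rx":0,"ry":0,"rz":0,"jaw":0},{"dx":0,"dy":0,"dz":0,"rx":0,"ry":0,"rz":0,"jaw":0}]'
for i in 1 2 3; do python3 -m crank '[{"dx":-1,"dy":3.9,"dz":0,"rx":0,"ry":0,"rz":0,"jaw":0},{"dx":-1,"dy":3.9,"dz":0,"rx":0,"ry":0,"rz":0,"jaw":0}]'; done
```

```text
t: 3.55
tcp_pos: [0.5279, -0.1543, 0.0743]
eef_rot: [1.024, 1.318, -1.02]
force: [-0.5, -0.3, -0.8]
finger_gap: -0.001
t: 3.75
tcp_pos: [0.5264, -0.1512, 0.0742]
eef_rot: [1.023, 1.311, -1.024]
force: [1.7, -5.0, -1.2]
finger_gap: 0.0
t: 3.95
tcp_pos: [0.5247, -0.1449, 0.0742]
eef_rot: [1.023, 1.308, -1.026]
force: [3.0, -6.3, -1.0]
finger_gap: -0.003
t: 4.15
tcp_pos: [0.5228, -0.1374, 0.0742]
eef_rot: [1.023, 1.308, -1.026]
force: [1.6, -6.5, -1.7]
finger_gap: 0.004
```

In contact at 6 N and sliding. I'll take about 38 mm quickly, then 2 mm steps.

```bash

python3 -m crank '[{"dx":-1.9,"dy":7.4,"dz":0,"rx":0,"ry":0,"rz":0,"jaw":0},{"dx":-1.9,"dy":7.4,"dz":0,"rx":0,"ry":0,"rz":0,"jaw":0},{"dx":-1.9,"dy":7.4,"dz":0,"rx":0,"ry":0,"rz":0,"jaw":0},{"dx":-1.9,"dy":7.4,"dz":0,"rx":0,"ry":0,"rz":0,"jaw":0}]'
python3 -m crank '[{"dx":-1,"dy":3.9,"dz":0,"rx":0,"ry":0,"rz":0,"jaw":0},{"dx":-0.5,"dy":2,"dz":0,"rx":0,"ry":0,"rz":0,"jaw":0},{"dx":0,"dy":0,"dz":0,"rx":0,"ry":0,"rz":0,"jaw":0}]'
python3 - <<'E'
from h import *
m=camera_model('top');im=snapshot('top')[:,:,::-1]
c=cv2.resize(im[140:270,265:435],None,fx=4.5,fy=4.5,interpolation=cv2.INTER_CUBIC)
cv2.imwrite('pics/crop1.png',np.clip(c*1.6,0,255).astype('uint8'))
E
```

```text
t: 4.55
tcp_pos: [0.5153, -0.1091, 0.0742]
eef_rot: [1.023, 1.306, -1.027]
force: [2.8, -8.4, -1.7]
finger_gap: -0.0
t: 4.85
tcp_pos: [0.513, -0.1, 0.0741]
eef_rot: [1.024, 1.312, -1.025]
force: [-0.1, -3.8, 3.3]
finger_gap: 0.0
```

View pics/crop1.png

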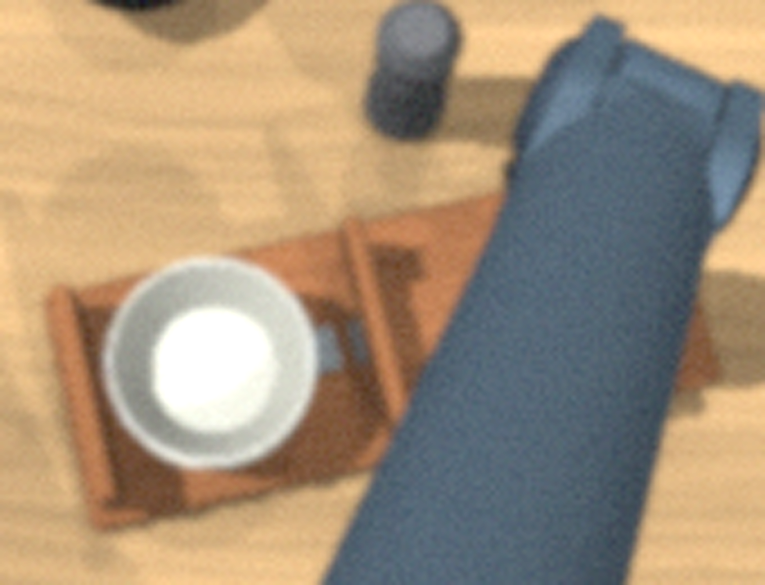

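The cheek top has moved from crop (447,205) to (355,222), about 53 mm, and the notch gap at (346,338) is still visible ahead. The bowls and mill haven't moved. Roughly 20 mm remain, in fine steps.

```bash

for i in 1 2 ; do python3 -m crank '[{"dx":-0.5,"dy":1.9,"dz":0,"rx":0,"ry":0,"rz":0,"jaw":0},{"dx":-0.5,"dy":1.9,"dz":0,"rx":0,"ry":0,"rz":0,"jaw":0}]' | grep -E "tcp|force"; done
for i in 1 2 3; do python3 -m crank '[{"dx":-0.25,"dy":1,"dz":0,"rx":0,"ry":0,"rz":0,"jaw":0}]'| grep -E "tcp|force"; done
```

```text
tcp_pos: [0.512, -0.0963, 0.0741]
force: [0.7, -5.8, 3.5]
tcp_pos: [0.511, -0.0924, 0.0741]
force: [0.5, -4.6, 3.2]
tcp_pos: [0.5107, -0.0911, 0.074]
force: [-0.6, -5.2, 3.9]
tcp_pos: [0.5102, -0.0895, 0.0739]
force: [-0.5, -1.5, 0.9]
tcp_pos: [0.5087, -0.0861, 0.073]
force: [0.1, 0.6, -0.7]
```

The force fell from 5 N to zero at TCP y ≈ -0.088, so the ball has dropped in. I'll back off, rise, and look.

```bash

python3 -m crank '[{"dx":1,"dy":-4,"dz":0,"rx":0,"ry":0,"rz":0,"jaw":0},{"dx":2.5,"dy":-10,"dz":0,"rx":0,"ry":0,"rz":0,"jaw":0},{"dx":5,"dy":-20,"dz":0,"rx":0,"ry":0,"rz":0,"jaw":0},{"dx":5,"dy":-20,"dz":10,"rx":0,"ry":0,"rz":0,"jaw":0},{"dx":5,"dy":-20,"dz":30,"rx":0,"ry":0,"rz":0,"jaw":0}]'
python3 -m crank '[{"dx":5,"dy":-20,"dz":45,"rx":0,"ry":0,"rz":0,"jaw":0},{"dx":0,"dy":0,"dz":45,"rx":0,"ry":0,"rz":0,"jaw":0},{"dx":0,"dy":0,"dz":40,"rx":0,"ry":0,"rz":0,"jaw":0},{"dx":0,"dy":0,"dz":0,"rx":0,"ry":0,"rz":0,"jaw":0},{"dx":0,"dy":0,"dz":0,"rx":0,"ry":0,"rz":0,"jaw":0}]'
python3 - <<'E'
from h import *
s=ctrl.observe();m=camera_model('wrist');im=snapshot('wrist')[:,:,::-1];cv2.imwrite('pics/w2.png',im)
im=snapshot('top')[:,:,::-1]
c=cv2.resize(im[140:270,265:435],None,fx=4.5,fy=4.5,interpolation=cv2.INTER_CUBIC)
cv2.imwrite('pics/crop2.png',np.clip(c*1.6,0,255).astype('uint8'))
np.savez('w2.npz',R=m['R'],t=m['t'])
E
```

```text
t: 6.1
tcp_pos: [0.5251, -0.1611, 0.1108]
eef_rot: [1.021, 1.324, -1.028]
force: [1.0, -0.2, -0.5]
finger_gap: -0.002
t: 6.6
tcp_pos: [0.5334, -0.1817, 0.2442]
eef_rot: [1.025, 1.315, -1.022]
force: [-0.1, 0.1, -0.9]
finger_gap: 0.003
```

View pics/w2.png

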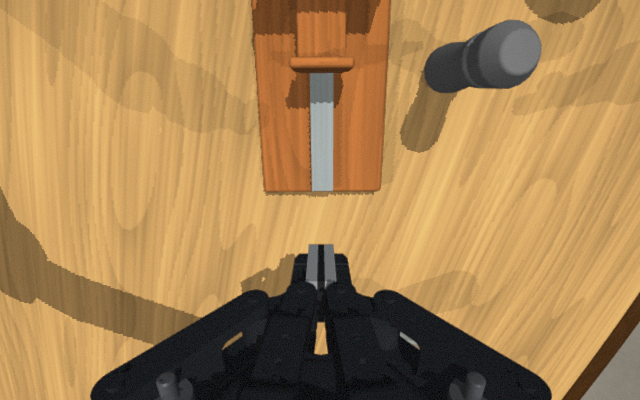

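View pics/crop2.png

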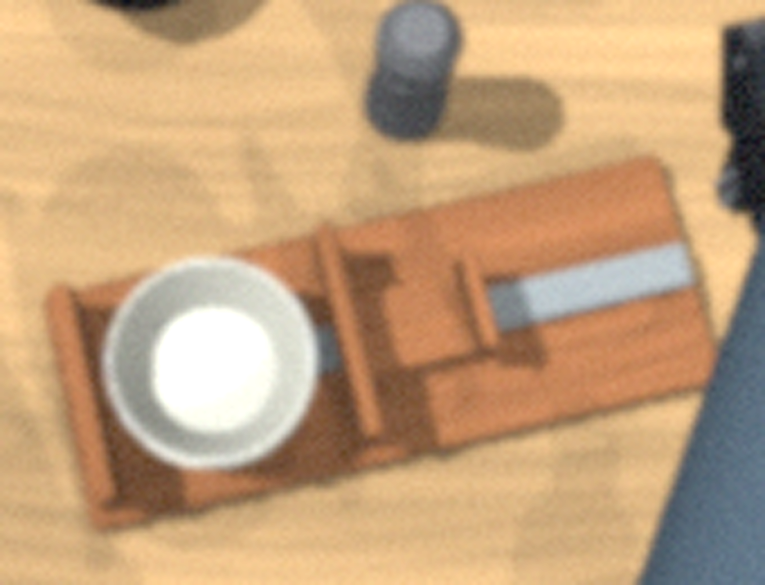

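The wrist view shows the tab at (322,64) and the crop shows the cheek over the notch, with the bowls and mill unchanged. Now the numbers.

```bash
python3 - <<'E'
from h import *
m=camera_model('top');d=np.array([-.247,.969])
P=lambda uv,z: ray(m,np.array(uv,float)/4.5+[265-.39,140-.39],z)[:,:2]@d
n=P([[346,337]],.03)[0]
print('cheek front/rear top edges rel notch', P([[319,235],[367,437],[333,228],[380,430]],.085)-n)
print('rim rear edge rel notch',P([[211,362]],.098)[0]-.06-n, P([[316,340]],.098)-n)
print('tab center before/after rel notch',P([[587,232],[607,320]],.085).mean()-n,P([[468,260],[488,345]],.085).mean()-n)
a=cv2.imread('pics/top0.png');
g=[cv2.cvtColor(cv2.imread(f'pics/crop{i}.png'),cv2.COLOR_BGR2GRAY) for i in (0,1,2)]
def edges(im,p,q):  # red-ness profile along the caddy axis past the cheek's +x end
    pass
w=np.load('w2.npz');mw=dict(camera_model('wrist'));mw['R']=w['R'];mw['t']=w['t']
f=lambda uv,z: ray(mw,[uv],z)[0][:2]@d
print('wrist: tab rear/front rel rail end', f([322,69],.085)-f([322,191],.03), f([322,59],.085)-f([322,191],.03))
E
```

```text
cheek front/rear top edges rel notch [ 0.00557089  0.00626264 -0.00340791 -0.00194806]
rim rear edge rel notch 0.023736550916449106 [0.02251308]
tab center before/after rel notch -0.14719239546256557 -0.07527362120811391
wrist: tab rear/front rel rail end 0.13444606783967358 0.1429309999811918
```

The cheek is centred on the notch to about 1.5 mm and the rim gap is about 17 mm (about 15 expected). The tab moved about 72 mm while the fingers followed it for only about 68, so the spring drew it in over the last few millimetres. The arm is clear, so I'm handing in.

```bash
python3 - <<'E'
from h import *
a=cv2.imread('pics/top0.png').astype(int);b=snapshot('top')[:,:,::-1].astype(int)
for n,(x,y,w,h) in dict(plate=(135,130,100,95),tumbler=(455,120,50,50),mill=(340,132,32,42),bowls=(286,195,52,52)).items():
    D=np.abs(a-b)[y:y+h,x:x+w].max(2);print(n,(D>40).sum())
print(ctrl.finish_job())
E
```

```text
plate 0
tumbler 1702
mill 0
bowls 0
the job is handed in; nothing more can be done
None
```

The job is handed in, and the stop appears to be seated in its notch. With the jaws shut, both fingers pushed the thumb tab along the rail at about 5–8 N. When the force dropped to zero I stopped, backed off and raised the arm clear.

**Stop position:**
- The tab moved about 72 mm, while the fingers followed it for only about 68 mm, so the spring ball seems to have drawn it in.
- The cheek is centred on the notch to about 1.5 mm, and the gap to the bowl rims measured about 17 mm against the 15 mm expected.
- My measurements are only good to 2–3 mm, about the same as the 3 mm tolerance. The force drop is therefore the main evidence, and I did not push again to confirm it.

**Tableware:**
- The plate, mill and bowls show no change between the before and after top images.
- The same check disagreed for the tumbler, with 1702 pixels changed. The raised arm was next to that area in the last top view and probably covered it. I did not confirm this with another picture, but the fingers never went near the tumbler.

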